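# Lock the specimen case with its paddle key

### The arm

A 6-joint arm with a two-finger parallel gripper is mounted at the origin on the work surface. World frame = base frame: x ahead of the robot, y to its left, z up, the work surface at z = 0. Lengths are in m, angles in rad, forces in N, time in s.
With the tool pointing down it reaches from about 0.25 to 0.725 m from the base axis. Payload 4 kg.
Tool frame: the origin (TCP) lies on the centre line of the jaws, within the pads' length; the fingertips stand 11 mm ahead of it and the grasp point (between the pads) lies 8 mm behind it (bot.nose_length is the distance from the TCP to the fingertips, in m); z points along the fingers, y is the direction in which the jaws open and shut (so a half turn about z gives the same grasp; the last joint's range is limited). The gripper opens to 85 mm and grips with 20 to 120 N. Pads are 22 mm wide; open, the fingers measure 114 mm over their backs; the gripper's body (76 mm by 85 mm) begins 54 mm behind the grasp point. The pads swing forward as they close: fully open they stand 13 mm farther back than shut.
Start: joints at [-1.143, 0.241, 0.005, 1.335, 0, 1.571], TCP at [0.207, -0.455, 0.242] pointing down, gripper open.
Joint ranges: [-2.72, 2.72], [-1.05, 1.87], [-1.09, 1.28], [-1.99, 2.15], [-1.42, 1.44], [-3.14, 3.14]. Speed limits (rad/s): [2.79, 2.79, 3.14, 3.14, 3.14, 3.14].

### API

Orientations are given as a unit quaternion [x, y, z, w].
In Python, from workcell import bot gives the robot as it stands.
- The arm moves only by the tool play_rows, never from a script. Its argument "plan" is one flat list of numbers, 6 for each row, row after row: the shift along the tool's x, y, z in mm, then the turn, a rotation vector about the tool's x, y, z in rad. A call has 1 to 20 rows; each row shifts and turns the commanded pose from where the row before left it, along the tool's axes as they then stand; what a row does not reach is not made up. A row lasts 1/8 s, in which the tool goes at most 62.5 mm and 10.7 degrees, less where a joint would pass 70% of its speed; a pose out of reach is approached as far as the arm can. A call with a gripper value outside its range is refused whole. "hand" is the opening in per cent of the stroke, from 0 (shut) to 100 (fully open), set as the call begins (left out, the last holds). The fingers move at their own pace and stop on an object; the grip force is fixed at half the most. Time passes only in rows, so rows that do not move let the fingers close. It gives the time, the measured TCP pose, the force and the opening at its end, in the units of the state.
- bot.get_obs(): the state, without advancing time (a new reading comes with each control period).
- bot.camera(name): name is "side" or "top" or "wrist"; returns a dict with "frame" (480x640x3 uint8, blue, green, red), "range_z" (480x640 float32, m along the optical axis (not along the pixel's ray), 0 where there is no reading), "K" (3x3 intrinsics, pixels), "cam_to_world" (4x4, takes a point from camera to world coordinates). Camera axes: x right, y down, z forward; pixel columns grow to the right and rows downward; lengths in m; the calibration is good to about 2 mm. A picture is of the moment at which its call begins.
- bot.job_done(): hands the job in, once; it reports no verdict.
Trained networks look in the newest picture that a camera, given by its name, has taken for a name from the list of things; names that differ only in an ending like _2 or _b are one class to them, and where a whole thing is asked for, a point or a joint stands for the part that bears it (a point fixed in the world has none). Each returns a list of dicts, best first, with "p" (0 to 1); they miss things now and then, are a little off and sometimes report something else, mostly with a low value. They report only what shows in the picture. A call takes as long as a camera call. They do not tell look-alikes from the thing itself.
- bot.outline_of(query, camera): "mask" (480x640 bool, what is visible of it) and "point" ([row, column] in pixels, amid what is visible of it).
The state is a dict: "clock": time; "joint_pos": joint angles; "joint_vel": joint speeds; "tau": joint torques, N m; "eef_pos": TCP position; "tool_rot": TCP orientation; "ft_force": force on the tool from outside, world axes, zero at the start; "ft_torque": the same for the moment, N m; "grip_width": finger opening in m.
Only numpy, scipy, OpenCV 4.12 (cv2) and the standard library are available. Lean on these libraries where they do the work, as an engineer would, in place of code of your own. Each camera call takes 0.05 s, during which the arm holds its last target.

### The job

Lock the specimen case: take the key with the flat paddle handle out of the wooden key block, set its blade into the slot of the drum lock on the case lid and press it fully home, then turn it clockwise (seen from above) to the lock's stop, about a quarter turn. Let go and leave the key standing in the lock; leave the round-knobbed key in the block.

Things in the scene. Friction and masses are not known exactly. Their poses are not given: they have to be found in the camera images.
- key_handle (a point): Handle centre of the loose key to use, upright in either slot of a fixed wooden block (40 mm high). Handle: flat black paddle, 56 mm wide (x), 12 thick (y: pinch here), 48 tall (z up). Below: steel collar 44 mm across, 5 thick, resting on the block, its underside 29 mm below this point; then a flat blade 30 wide (x), 5 thick (y), its end 53 mm below this point. 150 g; same after half a turn.
- lock_slot (a point): Centre of the slot mouth in the flat top (110 mm up) of the lock: steel drum, 72 mm across, 30 tall, on the lid of a fixed grey case. x along the slot, z up; turns with the drum. Slot 40 mm long, 10 wide, 30 deep, long edges bevelled to 22 wide at the mouth. The key fits either way round; fully home, its collar sits on the drum, handle centre 29 mm above this point.
- lock (a joint): Angle of the drum lock in rad: 0 fully unlocked, growing as it turns clockwise seen from above, 1.571 at its stop (locked). It starts somewhere from 0 to 0.25. Stiff with friction (about 0.1 N m), no spring: it stays where it is left. The blade has about 0.17 rad of play in the slot, so the handle must turn that much further than the drum.
- spare_handle (a point): Handle centre of the other key, not to be used: a round black knob 34 mm across on the same steel collar, with a round pin below, standing in the block's other slot; z up. Leave it there.
Mind the look-alikes: they are no part of the job. What is shaped like the part that bears key_handle but blue is not meant.

How it is judged:
By the outcome, as a careful person would: the job done as asked, in the order asked, and still so for the second after the job is handed in, with the robot touching nothing.
It also fails if it takes over 48 s, if anything falls off the work surface, if the arm or the gripper's body presses on something with over 40 N, if the wrist force passes 120 N, or if a joint passes its speed limit or range.

## Working session

There is one attempt and no reset: what is moved stays moved. The work goes in short steps, Python scripts to look and compute and a tool call to move; the robot and the scene stay as the last step left them, time stands still between calls to the robot, and variables do not carry over. Pictures are saved under pics/ and viewed, and the job is handed in when it is done.

Besides the shell and the picture viewer there is one more tool, called after ">>>" as a command line: name --argument value ..., lists and objects as JSON in quotes. play_rows: Moves the arm, as the interface text tells. Its arguments: {"type":"object","properties":{"plan":{"type":"array","items":{"type":"number"}},"hand":{"type":"number"}},"required":["plan"]}

```bash
ls; mkdir -p pics; cat > h.py <<'E'
import numpy as np, cv2
from workcell import bot
def proj(c,P):
    T=np.linalg.inv(c["cam_to_world"]);p=T[:3,:3]@np.array(P)+T[:3,3];q=c["K"]@p;return q[:2]/q[2]
def cloud(c):
    z=c["range_z"];v,u=np.mgrid[:480,:640];K=c["K"]
    P=np.stack([(u-K[0,2])*z/K[0,0],(v-K[1,2])*z/K[1,1],z],-1)
    T=c["cam_to_world"];return P@T[:3,:3].T+T[:3,3]
E
python3 - <<'E'
from h import *
for n in ["top","side","wrist"]:
    c=bot.camera(n);cv2.imwrite(f"pics/{n}0.png",c["frame"]);np.savez(f"{n}0.npz",**c)
    X=cloud(c)
    for q in ["key_handle","lock_slot","lock","spare_handle"]:
        try:
            for d in bot.outline_of(q,n)[:4]:
                m=d["mask"]&(c["range_z"]>0)
                print(n,q,round(d["p"],2),d["point"],m.sum(),np.median(X[m],0).round(4) if m.any() else "")
        except Exception as e: print(n,q,e)
o=bot.get_obs();print(o)
E
```

```text
pics
top key_handle 0.7 [247.5, 499.6] 769 [ 0.5311 -0.3682  0.0558]
top key_handle 0.67 [284.1, 381.3] 623 [ 0.4648 -0.176   0.0499]
top key_handle 0.64 [224.3, 420.5] 689 [ 0.5609 -0.2342  0.0699]
top lock_slot 0.76 [215.5, 172.6] 1827 [0.5593 0.156  0.1081]
top lock 0.71 [213.7, 172.2] 1976 [0.5596 0.1568 0.1079]
top spare_handle 0.58 [214.8, 367.0] 603 [ 0.5742 -0.1443  0.0882]
side key_handle 0.91 [236.6, 382.1] 813 [ 0.4606 -0.1701  0.0518]
side key_handle 0.85 [172.6, 382.0] 726 [ 0.527  -0.3687  0.0492]
side key_handle 0.61 [197.2, 344.1] 580 [ 0.5573 -0.2278  0.0683]
side lock_slot 0.96 [333.7, 233.8] 2704 [0.5534 0.1661 0.1088]
side lock 0.73 [339.2, 231.1] 2568 [0.5534 0.1668 0.1091]
side spare_handle 0.77 [223.5, 316.1] 650 [ 0.5717 -0.1377  0.0714]
side spare_handle 0.2 [337.2, 233.4] 2700 [0.5538 0.1659 0.1089]
{'clock': 0.75, 'joint_pos': array([-1.14300265e+00,  2.40575912e-01,  5.02042201e-03,  1.33522792e+00,
        4.92318658e-06,  1.57081641e+00]), 'joint_vel': array([-0.00101653, -0.00021945, -0.00025548,  0.0003542 , -0.0022416 ,
       -0.0002413 ]), 'tau': array([-1.12079950e-03, -3.72122598e+01,  2.52665108e+01,  7.56997179e-04,
       -1.71504271e-04, -1.02303915e-06]), 'eef_pos': array([ 0.20743273, -0.45493943,  0.24232632]), 'tool_rot': array([9.77213288e-01, 2.12259724e-01, 3.77678197e-06, 5.79006934e-06]), 'ft_force': array([-0.27212709,  0.52159446,  0.10448994]), 'ft_torque': array([-0.00082255,  0.0299148 ,  0.00848633]), 'grip_width': 0.08572390927137179}
```

View pics/top0.png

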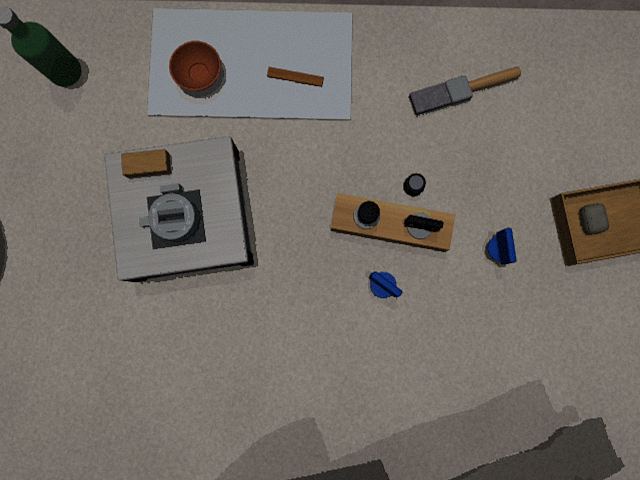

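View pics/side0.png

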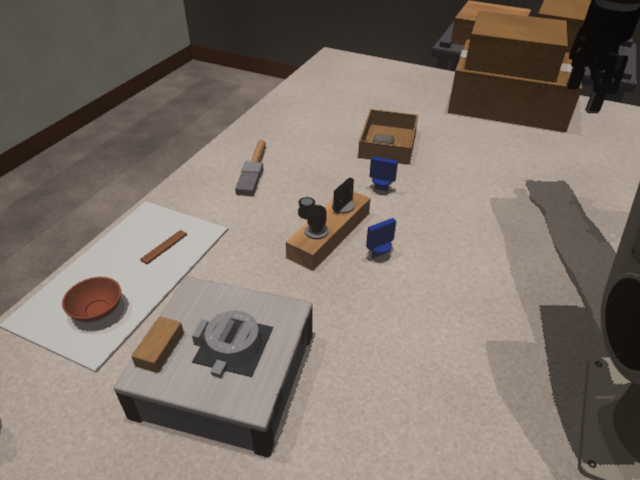

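The image positions below are from the top view as (col, row). Four things could be taken for the key:
- The black paddle in the block at (422,224), which I choose because it is black, flat and standing in the block.
- The round knob at (368,213), which is the spare.
- The blue paddles at (500,247) and (384,285), which are decoys.

I also see a loose black and grey cylinder at (414,184). The drum lock is at (172,215), with a wooden bar beside it on the lid at (146,163).

```bash
python3 - <<'E'
from h import *
t=dict(np.load("top0.npz"));s=dict(np.load("side0.npz"))
a=cv2.resize(t["frame"][180:265,325:460],None,fx=3,fy=3,interpolation=3)
b=cv2.resize(t["frame"][170:260,110:240],None,fx=3,fy=3,interpolation=3)
c=cv2.resize(s["frame"][160:270,270:400],None,fx=3,fy=3,interpolation=3)
d=cv2.resize(s["frame"][290:390,170:300],None,fx=3,fy=3,interpolation=3)
W=400;H=330
f=lambda i:cv2.copyMakeBorder(i[:H-30,:W],0,H-min(i.shape[0],H-30),0,W-min(i.shape[1],W),0)
f=lambda i:cv2.resize(i,(395,290))
im=np.vstack([np.hstack([f(a),f(b)]),np.hstack([f(c),f(d)])]);cv2.imwrite("pics/crop0.png",np.clip(im*1.6,0,255).astype(np.uint8))
for n,cc in(("top",t),("side",s)):
    X=cloud(cc);ok=cc["range_z"]>0
    # paddle: region
    m=ok&(abs(X[...,0]-.56)<.06)&(abs(X[...,1]+.232)<.05)&(X[...,2]>.055)&(X[...,2]<.13)
    m&=np.max(cc["frame"],-1)<70
    P=X[m];print(n,len(P),P[:,2].max(),np.percentile(P[:,2],[5,50,95]))
    Q=P[P[:,2]>P[:,2].max()-.02][:,:2]; r=cv2.minAreaRect(Q.astype(np.float32));print(r,Q.mean(0))
    # drum top
    m=ok&(abs(X[...,2]-.110)<.006)&(abs(X[...,0]-.557)<.06)&(abs(X[...,1]-.16)<.06)
    P=X[m];print("drum",len(P),np.median(P,0),P.min(0),P.max(0))
    m=ok&(abs(X[...,2]-.04)<.004)&(abs(X[...,0]-.56)<.08)&(abs(X[...,1]+.19)<.12)
    P=X[m];print("block",np.median(P[:,2]),cv2.minAreaRect(P[:,:2].astype(np.float32)))
E
```

```text
top 392 0.09616947787658481 [0.06092317 0.09048594 0.09373081]
((0.5645254850387573, -0.23520903289318085), (0.0557471439242363, 0.012175515294075012), 79.7607421875) [ 0.56381477 -0.23375742]
drum 1501 [0.56088299 0.15689358 0.10854796] [0.52533355 0.12171413 0.10401617] [0.59691575 0.19300891 0.1134051 ]
block 0.03918015628291549 ((0.539698600769043, -0.18612754344940186), (0.20028851926326752, 0.12722747027873993), 80.96261596679688)
side 375 0.09520756667594765 [0.05784974 0.07889107 0.09377947]
((0.5604497194290161, -0.23142211139202118), (0.053352318704128265, 0.011569864116609097), 76.69650268554688) [ 0.55965737 -0.2280852 ]
drum 1774 [0.55748925 0.1609129  0.10993079] [0.5230812  0.1220285  0.10401701] [0.594456   0.19468975 0.11304767]
block 0.04018694966054637 ((0.5382259488105774, -0.18641264736652374), (0.20351965725421906, 0.12467170506715775), 80.4608383178711)
```

View pics/crop0.png

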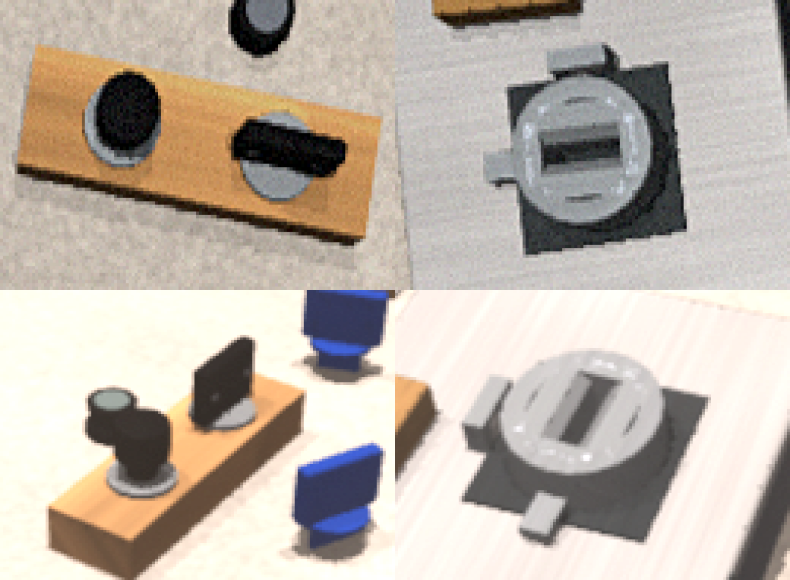

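>>> play_rows --plan '[52, -7, 5, 0, 0, 0, 52, -7, 5, 0, 0, 0, 52, -7, 5, 0, 0, 0, 52, -7, 5, 0, 0, 0, 52, -7, 5, 0, 0, 0, 52, -7, 5, 0, 0, 0, 52, -7, 5, 0, 0, 0, 51, -6, 7, 0, 0, 0, 0, 0, 0, 0, 0, -0.18, 0, 0, 0, 0, 0, -0.18, 0, 0, 0, 0, 0, -0.18, 0, 0, 0, 0, 0, -0.18, 0, 0, 0, 0, 0, -0.18, 0, 0, 0, 0, 0, -0.18, 0, 0, 0, 0, 0, -0.18, 0, 0, 0, 0, 0, -0.18, 0, 0, 0, 0, 0, -0.18, 0, 0, 0, 0, 0, -0.18, 0, 0, 0, 0, 0, -0.18, 0, 0, 0, 0, 0, -0.18]'

```text
clock: 3.25
eef_pos: [0.5622, -0.2327, 0.2002]
tool_rot: [0.271, 0.963, 0.0, -0.0]
ft_force: [-0.6, 0.5, -0.3]
grip_width: 0.0857
```

>>> play_rows --plan '[0, 0, 0, 0, 0, -0.18, 0, 0, 0, 0, 0, -0.18, 0, 0, 0, 0, 0, -0.18, 0, 0, 0, 0, 0, -0.18, 0, 0, 0, 0, 0, -0.18, 0, 0, 0, 0, 0, -0.18, 0, 0, 0, 0, 0, -0.18, 0, 0, 0, 0, 0, -0.18, 0, 0, 0, 0, 0, -0.18, 0, 0, 0, 0, 0, -0.18, 0, 0, 0, 0, 0, -0.14]'

```text
clock: 4.62
eef_pos: [0.5622, -0.2327, 0.2002]
tool_rot: [-0.641, 0.768, 0.0, -0.0]
ft_force: [0.2, 0.2, 0.3]
grip_width: 0.0858
```

```bash
cat >> h.py <<'E'
from scipy.spatial.transform import Rotation as R
def st():
    o=bot.get_obs();r=R.from_quat(o["tool_rot"]).as_matrix()
    print("t",round(o["clock"],2),"p",o["eef_pos"].round(4),"ty head",np.degrees(np.arctan2(r[1,1],r[0,1])).round(2),"z",r[:,2].round(3),"j",o["joint_pos"].round(3),"F",o["ft_force"].round(1),"w",round(o["grip_width"],4));return o,r
E
python3 - <<'E'
from h import *
o,r=st()
c=bot.camera("wrist");cv2.imwrite("pics/w1.png",c["frame"]);np.savez("w1.npz",**c)
X=cloud(c)
for q in ["key_handle"]:
    for d in bot.outline_of(q,"wrist"):
        m=d["mask"]&(c["range_z"]>0);print(q,d["p"],d["point"],m.sum(),np.median(X[m],0) if m.any() else 0)
print(proj(c,o["eef_pos"]+[0,0,-.13]),c["cam_to_world"][:3,3])
ok=c["range_z"]>0
m=ok&(np.hypot(X[...,0]-.562,X[...,1]+.233)<.05)&(X[...,2]>.08)&(X[...,2]<.11)
P=X[m]
if len(P):print(len(P),np.median(P[:,2]),cv2.minAreaRect(P[:,:2].astype(np.float32)),P.mean(0))
E
```

```text
t 4.62 p [ 0.5622 -0.2327  0.2002] ty head 169.7 z [-0.  0. -1.] j [-0.392  0.477  0.238  1.332 -0.    -1.784] F [0.2 0.2 0.3] w 0.0858
key_handle 0.95 [224.9, 323.0] 3498 [ 0.56199997 -0.23862726  0.06821732]
key_handle 0.61 [17.2, 329.2] 2631 [ 0.53444046 -0.3663403   0.03099086]
key_handle 0.55 [267.7, 467.8] 4108 [ 0.46804318 -0.18454374  0.0575361 ]
[324.40084709 235.7199744 ] [ 0.54878623 -0.30586761  0.33201718]
1696 0.09289772737169688 ((0.5630977153778076, -0.2370990514755249), (0.055210262537002563, 0.0115341916680336), 79.79877471923828) [ 0.56262076 -0.23873535  0.09261551]
```

View pics/w1.png

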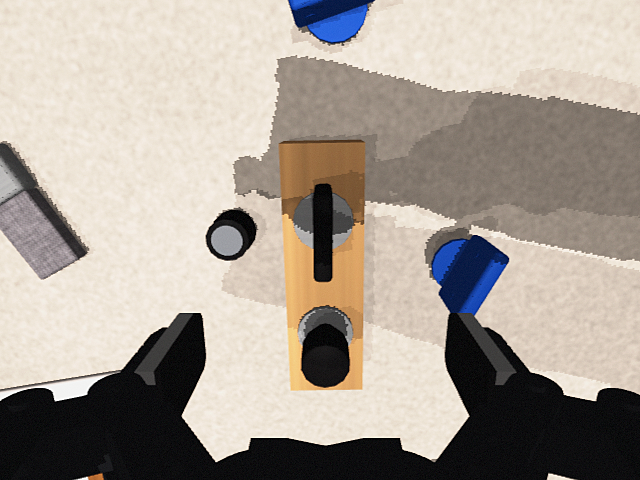

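```bash
python3 - <<'E'
from h import *
c=dict(np.load("w1.npz"));X=cloud(c)
for n,(a,b,e,f) in {"cyl":(205,260,205,258),"blue":(230,315,432,508),"knob":(325,385,300,350)}.items():
    P=X[a:b,e:f].reshape(-1,3);P=P[(P[:,2]>.02)];print(n,P.min(0).round(3),P.max(0).round(3))
E
```

```text
cyl [ 0.549 -0.306  0.02 ] [ 0.655 -0.215  0.332]
blue [ 0.446 -0.306  0.024] [ 0.549 -0.158  0.332]
knob [ 0.549 -0.306  0.039] [ 0.607 -0.095  0.332]
```

>>> play_rows --plan '[3, -1, 5, 0, 0, 0, 0, 0, 10, 0, 0, 0, 0, 0, 15, 0, 0, 0, 0, 0, 20, 0, 0, 0, 0, 0, 20, 0, 0, 0, 0, 0, 20, 0, 0, 0, 0, 0, 0, 0, 0, 0]' --hand 45

```text
clock: 5.6
eef_pos: [0.5607, -0.235, 0.1073]
tool_rot: [-0.639, 0.769, 0.003, -0.001]
ft_force: [0.3, 0.6, 0.2]
grip_width: 0.0383
```

```bash
python3 - <<'E'
from h import *
o,r=st()
c=bot.camera("wrist");cv2.imwrite("pics/w2.png",c["frame"])
E
```

```text
t 5.6 p [ 0.5607 -0.235   0.1073] ty head 169.41 z [-0.005  0.002 -1.   ] j [-0.397  0.541  0.093  1.128  0.    -1.783] F [0.3 0.6 0.2] w 0.0383
```

View pics/w2.png

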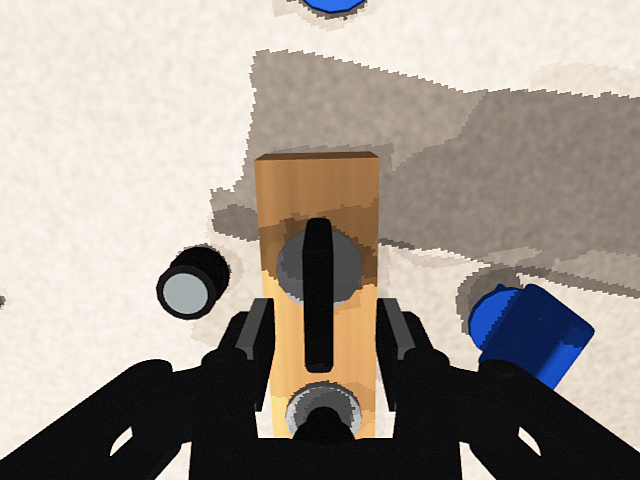

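>>> play_rows --plan '[0, 0, 16, 0, 0, 0, 0, 0, 16, 0, 0, 0, 0, 0, 12, 0, 0, 0, 0, 0, 4, 0, 0, 0, 0, 0, 0, 0, 0, 0, 0, 0, 0, 0, 0, 0]'

```text
clock: 6.4
eef_pos: [0.5631, -0.2361, 0.0629]
tool_rot: [-0.639, 0.769, -0.001, 0.0]
ft_force: [-0.6, 0.4, -0.3]
grip_width: 0.0381
```

```bash
python3 - <<'E'
from h import *
o,r=st()
c=bot.camera("wrist");cv2.imwrite("pics/w3.png",c["frame"])
E
```

```text
t 6.4 p [ 0.5631 -0.2361  0.0629] ty head 169.42 z [ 0.001 -0.    -1.   ] j [-0.397  0.582  0.037  1.025  0.    -1.783] F [-0.6  0.4 -0.3] w 0.0381
```

View pics/w3.png

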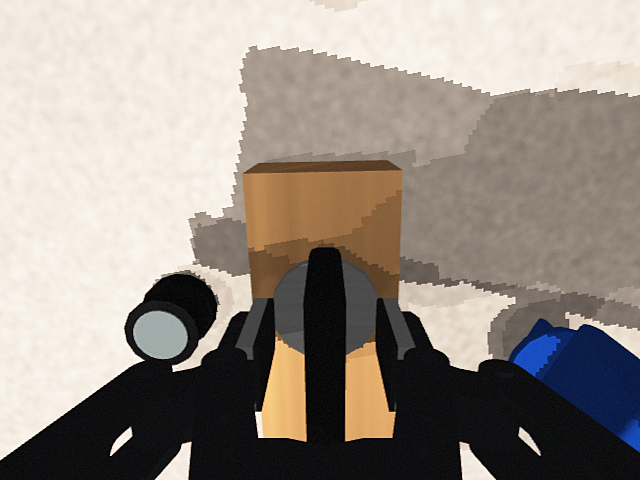

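```bash
python3 - <<'E'
from h import *
o,r=st()
c=bot.camera("wrist");X=cloud(c)
p=o["eef_pos"]
for dx in(-11,0,11):
  for dy in (-19,19):
    for dz in (11,-8,-20):print(dx,dy,dz,proj(c,p+r@np.array([dx,dy,dz])/1000).round(0))
for z in(.045,.093):
  for a in (-.028,-.022,0,.022,.028): print(z,a,proj(c,p*[1,1,0]+[0,0,z]+r[:,0]*a).round(0))
ok=c["range_z"]>0
for z0,z1 in((.042,.047),(.088,.1)):
  m=ok&(np.hypot(X[...,0]-.562,X[...,1]+.233)<.04)&(X[...,2]>z0)&(X[...,2]<z1)
  P=(X[m]-p)@r; P=P[abs(P[:,1])<(.017 if z0<.05 else .008)];print(z0,len(P),P.min(0),P.max(0))
E
```

```text
t 6.45 p [ 0.5632 -0.2361  0.063 ] ty head 169.42 z [ 0.001 -0.001 -1.   ] j [-0.397  0.582  0.038  1.025  0.    -1.783] F [0.2 1.2 0.3] w 0.0382
-11 -19 11 [276. 345.]
-11 -19 -8 [270. 374.]
-11 -19 -20 [265. 397.]
-11 19 11 [373. 345.]
-11 19 -8 [379. 374.]
-11 19 -20 [383. 396.]
0 -19 11 [275. 320.]
0 -19 -8 [269. 346.]
0 -19 -20 [263. 367.]
0 19 11 [374. 320.]
0 19 -8 [380. 346.]
0 19 -20 [385. 367.]
11 -19 11 [274. 294.]
11 -19 -8 [267. 317.]
11 -19 -20 [262. 335.]
11 19 11 [375. 294.]
11 19 -8 [381. 317.]
11 19 -20 [386. 335.]
0.045 -0.028 [324. 372.]
0.045 -0.022 [324. 360.]
0.045 0 [324. 312.]
0.045 0.022 [324. 260.]
0.045 0.028 [324. 245.]
0.093 -0.028 [324. 464.]
0.093 -0.022 [324. 448.]
0.093 0 [324. 387.]
0.093 0.022 [324. 318.]
0.093 0.028 [324. 298.]
0.042 3587 [-0.03434506 -0.01699913  0.01597972] [0.03180227 0.01698952 0.02098219]
0.088 6236 [-0.02185506 -0.00601761 -0.03230657] [ 0.02906651  0.00617044 -0.02503133]
```

>>> play_rows --plan '[0, 0, 0, 0, 0, 0, 0, 0, 0, 0, 0, 0, 0, 0, 0, 0, 0, 0, 0, 0, 0, 0, 0, 0, 0, 0, 0, 0, 0, 0, 0, 0, 0, 0, 0, 0]' --hand 0

```text
clock: 7.25
eef_pos: [0.5629, -0.236, 0.0627]
tool_rot: [-0.639, 0.769, -0.0, 0.0]
ft_force: [-0.0, -0.4, 4.7]
grip_width: 0.0113
```

>>> play_rows --plan '[0, 0, -4, 0, 0, 0, 0, 0, -8, 0, 0, 0, 0, 0, -12, 0, 0, 0, 0, 0, -20, 0, 0, 0, 0, 0, -28, 0, 0, 0, 0, 0, -28, 0, 0, 0, 0, 0, -28, 0, 0, 0, 0, 0, -22, 0, 0, 0, 0, 0, 0, 0, 0, 0]'

```text
clock: 8.38
eef_pos: [0.5639, -0.2364, 0.2152]
tool_rot: [-0.639, 0.769, -0.002, 0.001]
ft_force: [0.3, -1.1, -1.3]
grip_width: 0.0114
```

```bash
python3 - <<'E'
from h import *
o,r=st()
c=bot.camera("wrist");cv2.imwrite("pics/w4.png",c["frame"])
c=bot.camera("side");cv2.imwrite("pics/s4.png",cv2.resize(c["frame"][120:300,220:460],None,fx=3,fy=3))
E
```

```text
t 8.38 p [ 0.5639 -0.2364  0.2152] ty head 169.42 z [ 0.005 -0.002 -1.   ] j [-0.397  0.472  0.269  1.363  0.    -1.783] F [ 0.3 -1.1 -1.3] w 0.0114
```

View pics/w4.png

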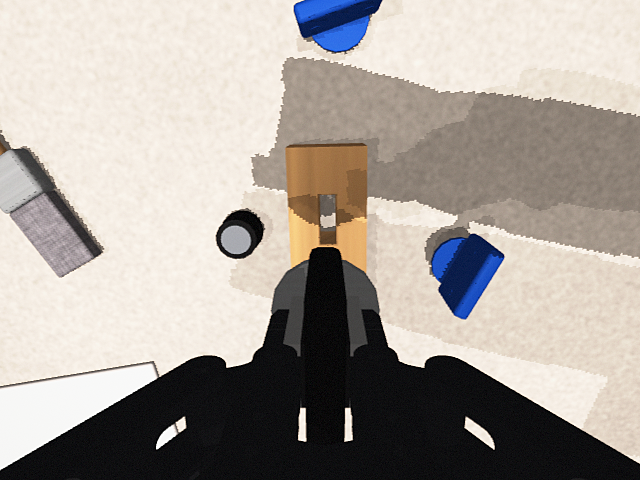

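View pics/s4.png

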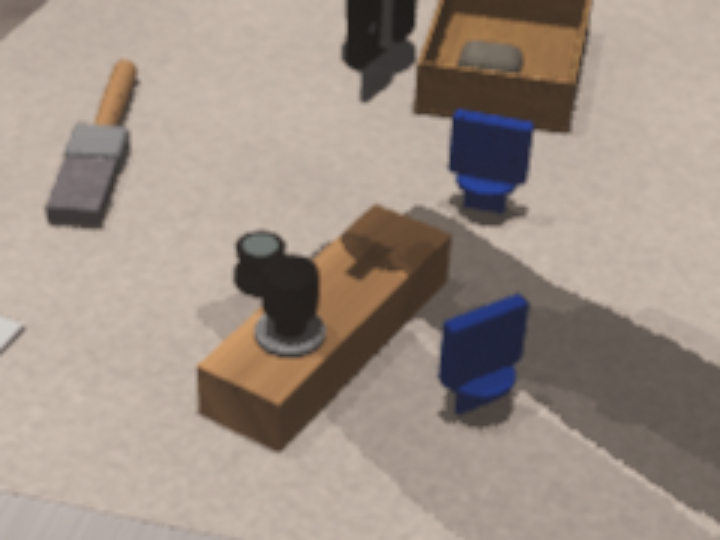

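The wrist view shows the key held between the pads, with its empty block slot at (328,215). The side view shows the round knob still standing in the block. Next I move near the lock and look.

>>> play_rows --plan '[-25, 5, -5, 0, 0, 0, -45, 9, -5, 0, 0, 0, -55, 11, -5, 0, 0, 0, -55, 11, -5, 0, 0, 0, -55, 11, -5, 0, 0, 0, -55, 11, -5, 0, 0, 0, -55, 11, -5, 0, 0, 0, -55, 11, 0, 0, 0, 0, -28, 6, 0, 0, 0, 0, 0, 0, 0, 0, 0, -0.12, 0, 0, 0, 0, 0, -0.12, 0, 0, 0, 0, 0, 0, 0, 0, 0, 0, 0, 0]'

```text
clock: 10.1
eef_pos: [0.5563, 0.2004, 0.2464]
tool_rot: [0.726, -0.688, -0.0, 0.001]
ft_force: [0.5, -0.6, -1.2]
grip_width: 0.0115
```

```bash
python3 - <<'E'
from h import *
o,r=st()
c=bot.camera("wrist");cv2.imwrite("pics/w5.png",c["frame"]);np.savez("w5.npz",**c)
X=cloud(c)
for d in bot.outline_of("lock_slot","wrist")[:2]:
    m=d["mask"]&(c["range_z"]>0);print(d["p"],d["point"],m.sum(),np.median(X[m],0))
E
```

```text
t 10.1 p [0.5563 0.2004 0.2464] ty head -176.94 z [-0.002 -0.001 -1.   ] j [ 0.346  0.426  0.278  1.425  0.    -1.279] F [ 0.5 -0.6 -1.2] w 0.0115
0.76 [166.2, 331.0] 8875 [0.55813789 0.15659191 0.11006485]
```

View pics/w5.png

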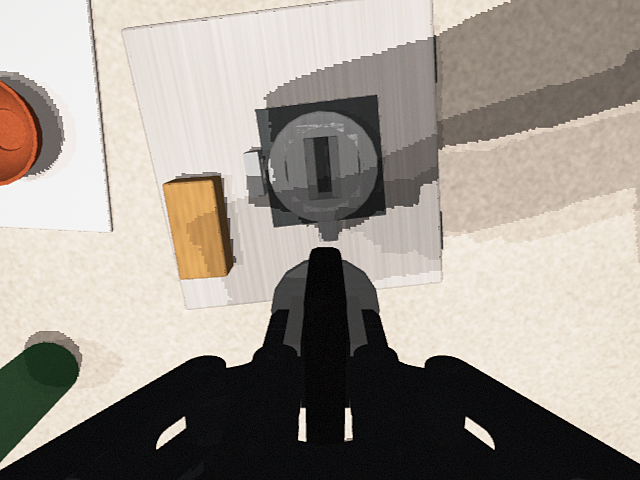

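```bash
python3 - <<'E'
from h import *
for n in("w5","top0","side0"):
    c=dict(np.load(n+".npz"));X=cloud(c);ok=c["range_z"]>0
    m=ok&(abs(X[...,2]-.110)<.004)&(np.hypot(X[...,0]-.558,X[...,1]-.158)<.042)
    P=X[m][:,:2].astype(np.float32);(cx,cy),rad=cv2.minEnclosingCircle(P);print(n,"drum",cx,cy,rad,np.median(X[m][:,2]))
    # slot seen on the plane z=.110: intersect rays of pixels whose depth lies below the rim
    T=c["cam_to_world"];o=T[:3,3];d=X-o;Y=o+d*((.110-o[2])/d[...,2])[...,None]
    for zt in (.107,.103):
        m=ok&(X[...,2]<zt)&(np.hypot(Y[...,0]-cx,Y[...,1]-cy)<.027)
        Q=Y[m][:,:2].astype(np.float32)
        if len(Q)>10:print(zt,len(Q),cv2.minAreaRect(Q),Q.mean(0), np.degrees(np.arctan2(*np.linalg.svd(Q-Q.mean(0),full_matrices=False)[2][0][::-1])))
c=dict(np.load("w5.npz"));im=cv2.resize(c["frame"][100:235,250:390],None,fx=4,fy=4,interpolation=3);cv2.imwrite("pics/w5c.png",np.clip(im*1.8,0,255).astype(np.uint8))
E
```

```text
w5 drum 0.559841513633728 0.15724529325962067 0.03603360801935196 0.1101393158681378
0.107 1476 ((0.5596919655799866, 0.15706054866313934), (0.038697317242622375, 0.03878055512905121), 51.36772537231445) [0.55971646 0.15627648] 97.72358
0.103 913 ((0.5580363273620605, 0.15736687183380127), (0.0351511612534523, 0.034880127757787704), 56.817710876464844) [0.5597056  0.15604773] 97.51942
top0 drum 0.5612277388572693 0.15747596323490143 0.03631642460823059 0.10870898233119286
0.107 372 ((0.5614203214645386, 0.1583682894706726), (0.05007205903530121, 0.04981822147965431), 77.2314453125) [0.56043893 0.15758213] -75.69744
0.103 185 ((0.560793399810791, 0.15666717290878296), (0.013735540211200714, 0.03756057843565941), 9.02043342590332) [0.5603889  0.15616629] -81.110016
side0 drum 0.5587683916091919 0.15810957551002502 0.03702918067574501 0.11002269936910736
0.107 275 ((0.5581746101379395, 0.15867048501968384), (0.03264174610376358, 0.0391177162528038), 45.325870513916016) [0.557876   0.15909547] 98.74927
0.103 151 ((0.5567887425422668, 0.15914659202098846), (0.01046673208475113, 0.03589874133467674), 6.929509162902832) [0.5562012  0.15990025] 97.21694<stdin>:7: RuntimeWarning: divide by zero encountered in divide
<stdin>:7: RuntimeWarning: invalid value encountered in multiply
```

View pics/w5c.png

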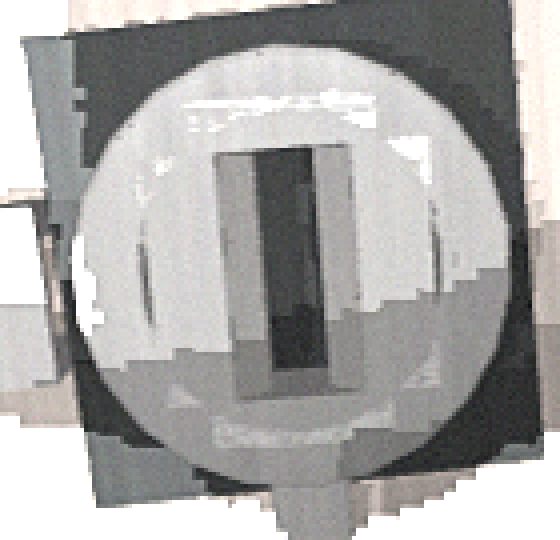

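>>> play_rows --plan '[22, -1, 5, 0, 0, 0, 21, 0, 10, 0, 0, -0.075, 0, 0, 20, 0, 0, 0, 0, 0, 20, 0, 0, 0, 0, 0, 15, 0, 0, 0, 0, 0, 5, 0, 0, 0, 0, 0, 0, 0, 0, 0, 0, 0, 0, 0, 0, 0]'

```text
clock: 11.2
eef_pos: [0.5606, 0.158, 0.1732]
tool_rot: [0.752, -0.659, 0.0, -0.001]
ft_force: [0.5, -0.7, -0.1]
grip_width: 0.0112
```

```bash
python3 - <<'E'
from h import *
o,r=st()
c=bot.camera("wrist");w=c["frame"]
s=bot.camera("side");t=bot.camera("top")
f=lambda i:cv2.resize(i,(395,295),interpolation=3)
im=np.vstack([np.hstack([f(w),f(w[180:420,160:480])]),np.hstack([f(s["frame"][270:390,150:310]),f(t["frame"][165:261,110:238])])])
cv2.imwrite("pics/v6.png",np.clip(im*1.6,0,255).astype(np.uint8))
E
```

```text
t 11.2 p [0.5606 0.158  0.1732] ty head -172.52 z [ 0.002  0.    -1.   ] j [ 0.275  0.438  0.105  1.236 -0.    -1.427] F [ 0.5 -0.7 -0.1] w 0.0112
```

View pics/v6.png

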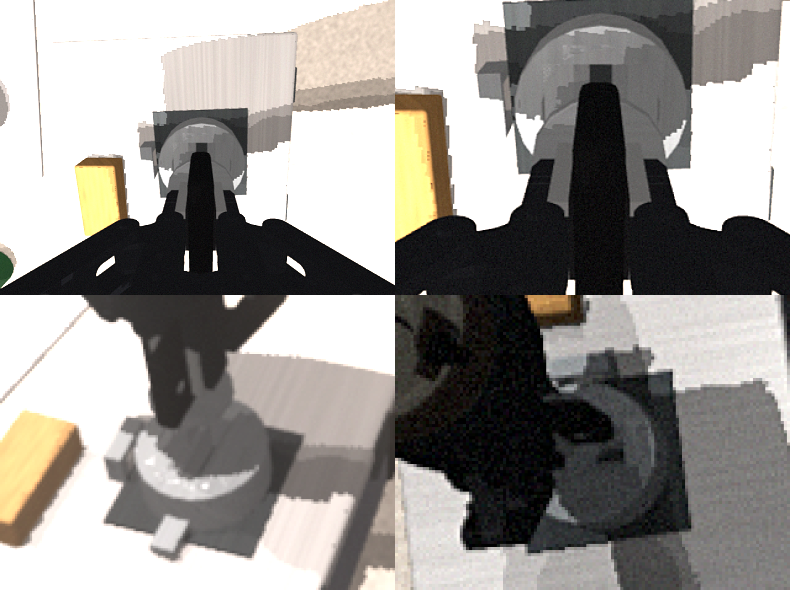

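>>> play_rows --plan '[0, 0, 8, 0, 0, 0, 0, 0, 8, 0, 0, 0, 0, 0, 6, 0, 0, 0, 0, 0, 4, 0, 0, 0, 0, 0, 0, 0, 0, 0]'

```text
clock: 11.98
eef_pos: [0.5598, 0.1577, 0.1458]
tool_rot: [0.752, -0.66, -0.0, 0.0]
ft_force: [0.7, -0.6, -0.7]
grip_width: 0.011
```

>>> play_rows --plan '[0, 0, 4, 0, 0, 0, 0, 0, 4, 0, 0, 0, 0, 0, 0, 0, 0, 0]'

```text
clock: 12.35
eef_pos: [0.5597, 0.1577, 0.1379]
tool_rot: [0.752, -0.66, -0.0, 0.0]
ft_force: [0.3, -0.3, -0.7]
grip_width: 0.0112
```

```bash
python3 - <<'E'
from h import *
o,r=st();print(o["ft_torque"])
s=bot.camera("side");w=bot.camera("wrist")["frame"]
f=lambda i:cv2.resize(i,(395,295),interpolation=3)
im=np.hstack([f(s["frame"][270:390,150:310]),f(w[180:420,160:480])])
cv2.imwrite("pics/v7.png",np.clip(im*1.6,0,255).astype(np.uint8))
E
```

```text
t 12.35 p [0.5597 0.1577 0.1379] ty head -172.53 z [-0.001 -0.    -1.   ] j [ 0.275  0.463  0.049  1.157  0.    -1.427] F [ 0.3 -0.3 -0.7] w 0.0112
[-0.00368053  0.02004736  0.01533215]
```

View pics/v7.png

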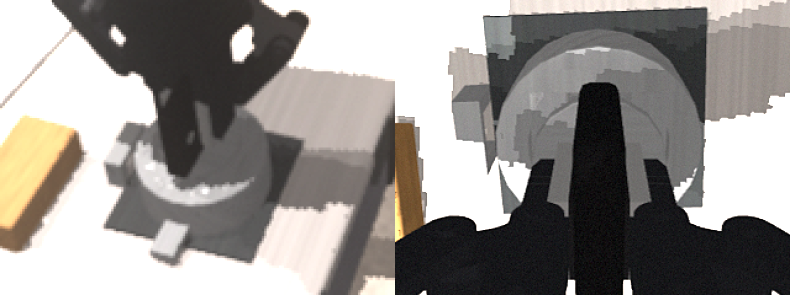

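Blade is in the slot without resistance. Now I press it home.

>>> play_rows --plan '[0, 0, 3, 0, 0, 0, 0, 0, 2, 0, 0, 0, 0, 0, 0, 0, 0, 0]'

```text
clock: 12.82
eef_pos: [0.5598, 0.1577, 0.133]
tool_rot: [0.752, -0.66, -0.0, 0.0]
ft_force: [0.0, -0.2, -1.8]
grip_width: 0.0112
```

>>> play_rows --plan '[0, 0, 1, 0, 0, 0, 0, 0, 1, 0, 0, 0, 0, 0, 0, 0, 0, 0]'

```text
clock: 13.2
eef_pos: [0.5601, 0.1578, 0.1327]
tool_rot: [0.752, -0.66, 0.0, -0.0]
ft_force: [-2.0, -1.2, 5.6]
grip_width: 0.0113
```

>>> play_rows --plan '[0, 0, 0, 0, 0, 0.1, 0, 0, 0, 0, 0, 0.1, 0, 0, 0, 0, 0, 0.1, 0, 0, 0, 0, 0, 0.1, 0, 0, 0, 0, 0, 0.1, 0, 0, 0, 0, 0, 0]'

```text
clock: 13.95
eef_pos: [0.5601, 0.1579, 0.1327]
tool_rot: [-0.565, 0.825, -0.0, 0.001]
ft_force: [-2.9, -1.3, 5.2]
grip_width: 0.0112
```

```bash
python3 - <<'E'
from h import *
o,r=st();print(o["ft_torque"])
E
```

```text
t 13.95 p [0.5601 0.1579 0.1327] ty head 158.79 z [ 0.001  0.    -1.   ] j [ 0.275  0.466  0.04   1.143  0.    -0.926] F [-2.9 -1.3  5.2] w 0.0112
[-0.09422656  0.62553793 -0.03993925]
```

>>> play_rows --plan '[0, 0, 0, 0, 0, 0.1, 0, 0, 0, 0, 0, 0.1, 0, 0, 0, 0, 0, 0.1, 0, 0, 0, 0, 0, 0.1, 0, 0, 0, 0, 0, 0.1, 0, 0, 0, 0, 0, 0.1, 0, 0, 0, 0, 0, 0.1, 0, 0, 0, 0, 0, 0.1, 0, 0, 0, 0, 0, 0]'

```text
clock: 15.08
eef_pos: [0.5602, 0.1579, 0.1327]
tool_rot: [-0.199, 0.98, 0.0, 0.001]
ft_force: [-2.0, -1.3, 6.6]
grip_width: 0.0114
```

```bash
python3 - <<'E'
from h import *
o,r=st();print(o["ft_torque"])
s=bot.camera("side");w=bot.camera("wrist")["frame"]
f=lambda i:cv2.resize(i,(395,295),interpolation=3)
im=np.hstack([f(s["frame"][270:390,150:310]),f(w[180:420,160:480])])
cv2.imwrite("pics/v8.png",np.clip(im*1.6,0,255).astype(np.uint8))
E
```

```text
t 15.07 p [0.5602 0.1579 0.1327] ty head 112.95 z [ 0.001  0.    -1.   ] j [ 0.275  0.466  0.04   1.143  0.    -0.126] F [-2.  -1.3  6.6] w 0.0114
[-0.15320766  0.58716075 -0.05676688]
```

View pics/v8.png

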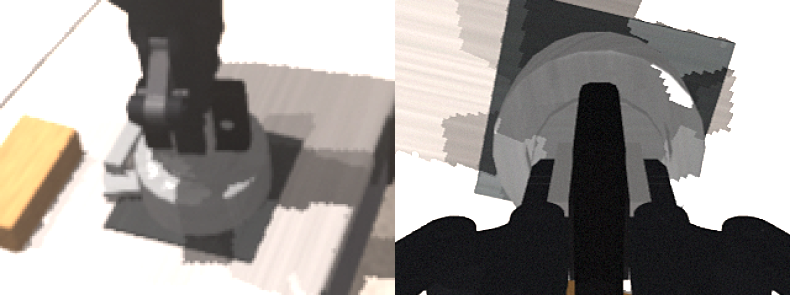

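>>> play_rows --plan '[0, 0, 0, 0, 0, 0.08, 0, 0, 0, 0, 0, 0.08, 0, 0, 0, 0, 0, 0.06, 0, 0, 0, 0, 0, 0]'

```text
clock: 15.68
eef_pos: [0.5602, 0.1578, 0.1327]
tool_rot: [-0.09, 0.996, 0.0, 0.001]
ft_force: [-2.0, -1.1, 6.1]
grip_width: 0.0113
```

```bash
python3 - <<'E'
from h import *
o,r=st();print(o["ft_torque"])
E
```

```text
t 15.68 p [0.5602 0.1578 0.1327] ty head 100.36 z [ 0.001  0.    -1.   ] j [0.275 0.467 0.04  1.143 0.    0.094] F [-2.  -1.1  6.1] w 0.0113
[-0.16503762  0.59210428 -0.0214482 ]
```

>>> play_rows --plan '[0, 0, 0, 0, 0, 0.05, 0, 0, 0, 0, 0, 0.05, 0, 0, 0, 0, 0, 0]'

```text
clock: 16.05
eef_pos: [0.5603, 0.1578, 0.1327]
tool_rot: [-0.04, 0.999, 0.0, 0.001]
ft_force: [-2.0, -0.7, 5.8]
grip_width: 0.0117
```

```bash
python3 - <<'E'
from h import *
o,r=st();print(o["ft_torque"])
s=bot.camera("side");w=bot.camera("wrist")["frame"]
f=lambda i:cv2.resize(i,(395,295),interpolation=3)
im=np.hstack([f(s["frame"][270:390,150:310]),f(w[180:420,160:480])])
cv2.imwrite("pics/v9.png",np.clip(im*1.6,0,255).astype(np.uint8))
E
```

```text
t 16.05 p [0.5603 0.1578 0.1327] ty head 94.64 z [ 0.001  0.    -1.   ] j [ 0.275  0.467  0.04   1.143 -0.     0.194] F [-2.  -0.7  5.8] w 0.0117
[-0.14283543  0.50823344 -0.0627602 ]
```

View pics/v9.png

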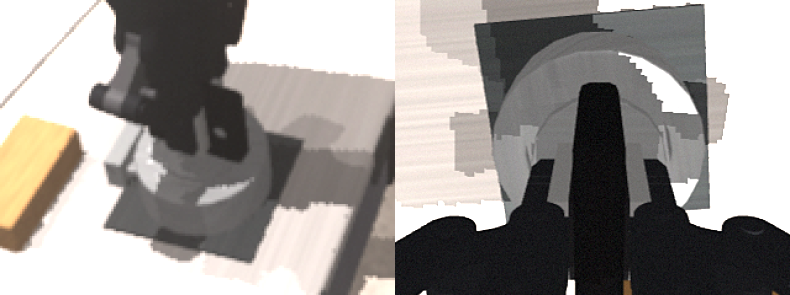

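>>> play_rows --plan '[0, 0, 0, 0, 0, 0.05, 0, 0, 0, 0, 0, 0.05, 0, 0, 0, 0, 0, 0]'

```text
clock: 16.52
eef_pos: [0.5603, 0.1578, 0.1327]
tool_rot: [0.009, 1.0, 0.0, 0.001]
ft_force: [-3.2, -0.3, 5.6]
grip_width: 0.0115
```

```bash
python3 - <<'E'
from h import *
o,r=st();print(o["ft_torque"],o["tau"])
E
```

```text
t 16.52 p [0.5603 0.1578 0.1327] ty head 88.92 z [ 0.001  0.    -1.   ] j [ 0.275  0.467  0.04   1.143 -0.     0.293] F [-3.2 -0.3  5.6] w 0.0115
[-0.17840567  0.57690202 -0.00161718] [ 1.81768450e-02 -4.34607768e+01  2.31299078e+01 -9.85037349e-01
  2.30139610e-02  1.21780839e-01]
```

>>> play_rows --plan '[0, 0, 0, 0, 0, 0.05, 0, 0, 0, 0, 0, 0.03, 0, 0, 0, 0, 0, 0]'

```text
clock: 16.9
eef_pos: [0.5603, 0.1579, 0.1327]
tool_rot: [0.047, 0.999, -0.0, 0.001]
ft_force: [-1.4, -1.9, 6.1]
grip_width: 0.0115
```

```bash
python3 - <<'E'
from h import *
o,r=st();print(o["ft_torque"],o["tau"])
s=bot.camera("side");w=bot.camera("wrist")["frame"]
f=lambda i:cv2.resize(i,(395,295),interpolation=3)
im=np.hstack([f(s["frame"][270:390,150:310]),f(w[180:420,160:480])])
cv2.imwrite("pics/v10.png",np.clip(im*1.6,0,255).astype(np.uint8))
E
```

```text
t 16.9 p [0.5603 0.1579 0.1327] ty head 84.57 z [ 0.002 -0.    -1.   ] j [ 2.750e-01  4.660e-01  4.000e-02  1.143e+00 -1.000e-03  3.700e-01] F [-1.4 -1.9  6.1] w 0.0115
[-0.38665298  0.48126122  1.45278952] [ -0.80732211 -43.34856391  23.12094212  -1.02712668   0.28642983
   1.46075573]
```

View pics/v10.png

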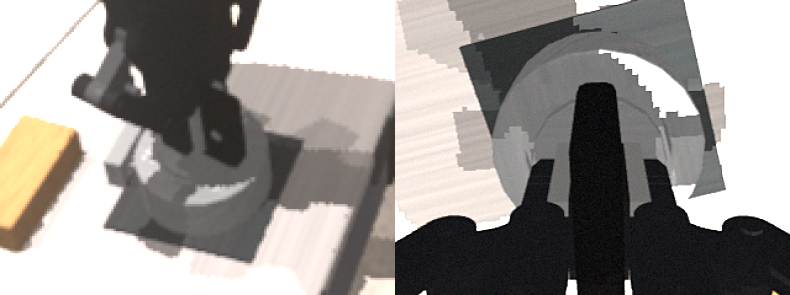

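Wrist torque about z jumped to 1.45 N m from about 0 one step before, so the drum is at its stop. I'll unload the torque within the play, then let go.

>>> play_rows --plan '[0, 0, -1, 0, 0, -0.04, 0, 0, 0, 0, 0, 0]'

```text
clock: 17.25
eef_pos: [0.5602, 0.1578, 0.1327]
tool_rot: [0.029, 1.0, -0.0, 0.0]
ft_force: [-0.8, -0.8, 1.2]
grip_width: 0.0112
```

>>> play_rows --plan '[0, 0, 0, 0, 0, 0, 0, 0, 0, 0, 0, 0, 0, 0, 0, 0, 0, 0, 0, 0, 0, 0, 0, 0]' --hand 45

```text
clock: 17.75
eef_pos: [0.5601, 0.1578, 0.1323]
tool_rot: [0.03, 1.0, 0.0, -0.0]
ft_force: [0.9, -0.2, -0.0]
grip_width: 0.0383
```

>>> play_rows --plan '[0, 0, -8, 0, 0, 0, 0, 0, -15, 0, 0, 0, 0, 0, -25, 0, 0, 0, 0, 0, -30, 0, 0, 0, 0, 0, -30, 0, 0, 0, -30, 0, -10, 0, 0, 0, -40, 0, 0, 0, 0, 0, 0, 0, 0, 0, 0, 0]'

```text
clock: 18.75
eef_pos: [0.6319, 0.1533, 0.25]
tool_rot: [0.03, 1.0, 0.0, 0.0]
ft_force: [-0.5, -0.4, 0.2]
grip_width: 0.0384
```

```bash
python3 - <<'E'
from h import *
o,r=st();print(o["ft_torque"])
s=bot.camera("side");wc=bot.camera("wrist");w=wc["frame"];t=bot.camera("top")
np.savez("w11.npz",**wc)
f=lambda i:cv2.resize(i,(395,295),interpolation=3)
im=np.vstack([np.hstack([f(s["frame"][250:390,130:317]),f(w)]),np.hstack([f(t["frame"][165:261,110:238]),f(s["frame"][120:300,220:460])])])
cv2.imwrite("pics/v11.png",np.clip(im*1.5,0,255).astype(np.uint8))
for n,c in(("w",wc),("s",s),("t",t)):
    X=cloud(c);m=(c["range_z"]>0)&(np.hypot(X[...,0]-.56,X[...,1]-.158)<.04)&(X[...,2]>.145)&(X[...,2]<.175)
    P=X[m]
    if len(P)>20:
        q=P[P[:,2]>.155];print(n,len(P),P[:,2].max(),np.median(q[:,2]),cv2.minAreaRect(q[:,:2].astype(np.float32)))
E
```

```text
t 18.75 p [0.6319 0.1533 0.25  ] ty head 86.56 z [ 0.001  0.    -1.   ] j [ 0.238  0.552  0.489  1.507 -0.     0.298] F [-0.5 -0.4  0.2] w 0.0384
[-0.01078597  0.05279022 -0.05360571]
w 2547 0.1654323729997918 0.16289581330518257 ((0.5600178241729736, 0.1567794680595398), (0.012022910639643669, 0.05570824816823006), 89.52330780029297)
s 630 0.1652755309851197 0.162353017012761 ((0.5589848756790161, 0.1586235612630844), (0.012825111858546734, 0.05603465810418129), 88.39751434326172)
t 419 0.16577545087235968 0.16115770273315544 ((0.561336100101471, 0.15760909020900726), (0.012890920974314213, 0.05517873913049698), 89.99407958984375)
```

View pics/v11.png

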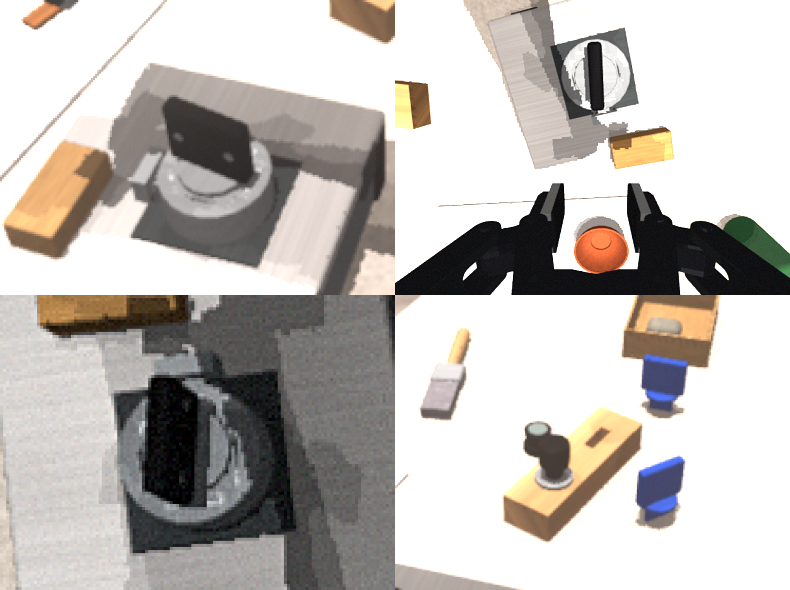

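```bash
python3 - <<'E'
from h import *
s=bot.camera("side");wc=dict(np.load("w11.npz"))
t0=dict(np.load("top0.npz"));s0=dict(np.load("side0.npz"))
f=lambda i:cv2.resize(i,(395,295),interpolation=3)
b=lambda i:np.clip(i*1.3,0,255).astype(np.uint8)
im=np.vstack([np.hstack([f(s["frame"][290:380,180:300]),f(wc["frame"][30:210,430:590][::1])]),np.hstack([f(s0["frame"][290:380,180:300]),f(t0["frame"][175:255,120:227])])])
cv2.imwrite("pics/v12.png",b(im))
# case heading from lid edges, lid z
for n,c in(("s",s0),("t",t0),("w5",dict(np.load("w5.npz")))):
    X=cloud(c);m=(c["range_z"]>0)&(abs(X[...,2]-.080)<.004)&(np.hypot(X[...,0]-.56,X[...,1]-.158)<.16)
    print(n,m.sum(),cv2.minAreaRect(X[m][:,:2].astype(np.float32)))
E
```

```text
s 14425 ((0.5781127214431763, 0.16143089532852173), (0.20734234154224396, 0.20743650197982788), 9.675416946411133)
t 12904 ((0.5804855823516846, 0.1606997400522232), (0.20686903595924377, 0.206584632396698), 9.74939250946045)
w5 63659 ((0.5788145065307617, 0.15997396409511566), (0.20696371793746948, 0.20579074323177338), 9.647076606750488)
```

View pics/v12.png

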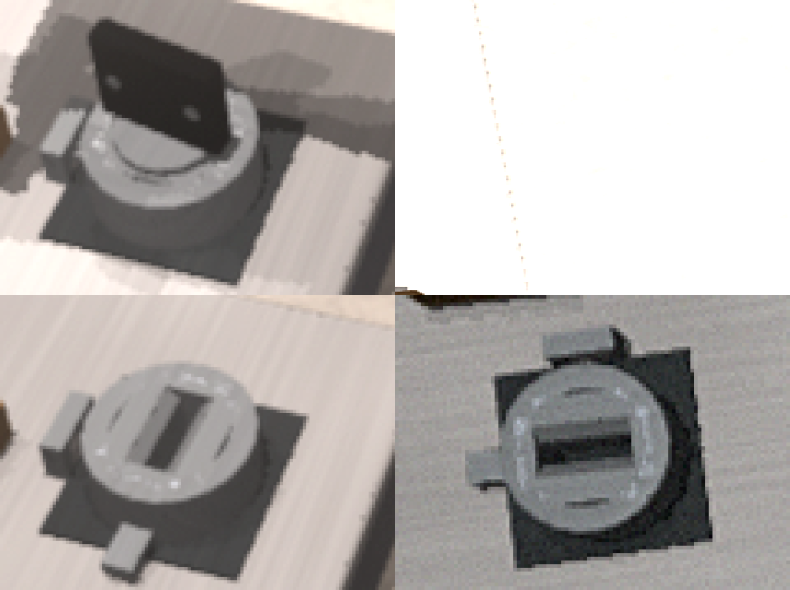

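```bash
python3 - <<'E'
from h import *
st();print(bot.job_done())
E
```

```text
t 18.95 p [0.6291 0.1538 0.251 ] ty head 86.65 z [-0.  0. -1.] j [0.24  0.547 0.483 1.507 0.    0.298] F [-0.4  0.3 -0.8] w 0.0385
the job is handed in; nothing more can be done
None
```

The specimen case looks locked. I took the black paddle key from the block, pressed it home in the drum lock, turned it clockwise to the stop and let go. I handed in at about 19 s of the 48 s allowed.

**Checks on the lock:**
- **Pressed home:** contact came at the tool height I predicted. The handle top now stands at about 0.163 m, which is what a collar sitting on the drum gives.
- **At the stop:** turning torque jumped to 1.45 N m from about zero one step before. The handle's final heading, about 0°, matches the lock's stop plus the play in the slot. That stop angle rests on the slot lining up with the case (measured at 9.7°) when unlocked. I couldn't see the slot directly, since the key covers it.
- **After release:** the key stands alone in the lock with the gripper well clear, and the round-knobbed key is still in its block.

**Disagreements:** the three cameras differed by 2–4 mm on positions, so I relied mainly on the wrist camera. While the drum was turning, the wrist torque did not show its expected 0.1 N m friction above the noise. None of my checks failed.

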